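# Fold the jointed picture arm into the paint case and fit its cover

### The job

Pack up the painter's case: fold its three-link wooden arm up from the tip - first the short end link right back onto the middle link, then that pair right back onto the long link, and only then swing the folded arm fully into the case. Then pick up the plywood cover, hook its tongue end under the lip at the end of the case nearest the robot with the other end still raised, and swing that end down until the cover lies flat and fully home on both ledges, then let go. Leave the paints, cans, mug and wooden box around it where they are.

Things in the scene. Friction and masses are not known exactly. Their poses are not given: they have to be found in the camera images.
- case: Open-sided light wood case, fixed to the table. Origin: centre of its underside, on the table; x runs along its 280 mm length from the lipped near end (-x, robot's side) to the far end (+x), z up. Base 280 x 138 x 8 mm. Both long sides (+y, -y) are open. A plate laid on the two ledges at its ends (tops 72 mm high) closes it.
- case_lip (a point): Middle of the lip's lower inner edge: case frame (-114, 0, 83) mm. The lip (7 mm thick, top at 90 mm) juts inward from the near wall, whose inner face is at x = -128 mm. Wall, lip and ledge are 170 mm wide.
- case_ledge (a point): Middle of the near ledge's inner upper edge: case frame (-108, 0, 72) mm. The ledge runs from here back to the near wall, 11 mm below the lip.
- case_stop (a point): Middle of the top inner edge of the far stop wall: case frame (128, 0, 80) mm. In front of it lies the far ledge, top 72 mm high, from x = 110 to 128 mm. Both are 138 mm wide.
- case_pivot (a point): Pivot of the long link in the case: case frame (85, 0, 10) mm; vertical axis. The pivot pin stands only 22 mm high.
- link1 (a joint): Angle of the long link (150 mm between axes, bar 24 mm wide, 8 mm thick, 10 to 18 mm high) to the case, rad. 0 = fully in the case, pointing from the pivot to the lipped end (case -x), with a stop there; grows as it swings out over the case's +y side (clockwise from above), to 1.3. Stays where left: about 0.35 N m of friction.
- link2 (a joint): Angle of the middle link (115 mm between axes, 24 mm wide, 19 to 27 mm high) to the long link, rad. 0 = folded back on top of the long link, with a stop there; grows as it opens counter-clockwise seen from above. Stays where left: about 0.13 N m of friction.
- link3 (a joint): Angle of the short end link (80 mm between axes, 24 mm wide, 28 to 36 mm high) to the middle link, rad. 0 = folded back on top of the middle link, with a stop there; grows as it opens clockwise seen from above. Stays where left: about 0.05 N m of friction.
- link1_knob (a point): Top centre, 66 mm above the table, of the upright round wooden knob at the free end of the long link, exactly on the hinge axis of the middle link. Diameter 14 mm, free from 27 mm height up. With the arm folded it is 35 mm from the end link's knob.
- link2_knob (a point): Top centre, 66 mm above the table, of the like knob (14 mm diameter, free from 36 mm up) at the free end of the middle link, exactly on the hinge axis of the end link.
- link3_knob (a point): Top centre, 66 mm above the table, of the like knob (14 mm diameter, free from 36 mm up) at the tip of the end link.
- cover: Loose plywood cover, about 0.3 kg: plate 252 x 160 x 6 mm on two side skirts 50 mm deep, 150 mm apart inside, standing on them. Origin: under the plate's centre at the skirts' lower edges; plate underside z = 50, top 56 mm. In its middle on top: dark wood handle strip, 70 mm along x, 16 mm wide, 32 mm high (top z = 88 mm). Starts with the tongue (-x) end towards the robot.
- cover_tongue (a point): Middle of the lower edge of the tongue end: cover frame (-126, 0, 50) mm. The skirts stop 26 mm short of this end, leaving a bare tongue. Seated, it lies under the lip on the near ledge, with 4 mm of play in all along x.
- cover_tail (a point): Middle of the plate's lower edge at the other end: cover frame (126, 0, 50) mm. The skirts (5 mm thick) reach this end; seated, they straddle the far wall and base with 6 mm of play each side and this edge rests on the far ledge.
- can_a: Spray can, 66 mm diameter, 190 mm tall, aluminium; bystander. Origin: centre of its underside.
- can_b: Spray can, 66 mm diameter, 190 mm tall, red and white; bystander. Origin: centre of its underside.
- jar_a: Small paint jar, 38 mm diameter, 50 mm tall; bystander. Origin: centre of its underside.
- jar_b: Small paint jar, 38 mm diameter, 50 mm tall; bystander. Origin: centre of its underside.
- jar_c: Glass jar, 42 mm diameter, 55 mm tall; bystander. Origin: centre of its underside.
- paintbox: Closed wooden box 90 x 130 x 35 mm; bystander. Origin: centre of its underside.
- mug: White mug, 80 mm diameter, 90 mm tall, with a handle; bystander. Origin: centre of its underside.

How it is judged:
On the way, in this order (a step that is already met when the one before it is completed fails the run):
1. the end link is folded back onto the middle link while the others are still open (value of joint link3 below 0.15 rad and value of joint link2 above 0.6 rad and value of joint link1 above 0.25 rad), for 0.2 s.
2. the middle link, with the end link on it, is folded back onto the long link while that is still out (value of joint each of link3, link2 below 0.15 rad and value of joint link1 above 0.25 rad), for 0.2 s.
3. the folded arm is swung fully into the case (value of joint each of link3, link2, link1 below 0.15 rad), for 0.2 s.
4. the cover's tongue is hooked under the lip with its other end still raised (x of cover_tongue in the frame of case between -0.132 and -0.117 m and z of cover_tongue in the frame of case between 0.068 and 0.08 m and y of cover_tongue in the frame of case between -0.02 and 0.02 m and z of cover_tail in the frame of case above 0.085 m), for 0.1 s.
At the end, for the whole second after the job is handed in: all three arm joints within 0.15 rad of folded; the cover at rest with its tongue at least 4 mm under the lip, both ends of its plate within 3.5 mm of the ledges' height and within 12 mm of the case's centre line (all of step 3 and x of cover_tongue in the frame of case below -0.118 m and z of each of cover_tongue, cover_tail in the frame of case below 0.0755 m and z of cover_tail in the frame of case above 0.069 m and y of cover_tongue in the frame of case between -0.012 and 0.012 m and y of cover_tail in the frame of case between -0.012 and 0.012 m and linear speed of cover below 0.02 m/s); the robot touches nothing.
It fails at once if a bystander (can, jar, mug or wooden box) is moved more than 30 mm (distance of any of can_a, can_b, jar_a, jar_b, jar_c, paintbox, mug from where it was at the start of the episode above 0.03 m).
It also fails if it takes over 72 s, if anything falls off the work surface, if the arm or the gripper's body presses on something with over 40 N, if the wrist force passes 120 N, or if a joint passes its speed limit or range.

### The arm

A 6-joint arm with a two-finger parallel gripper is mounted at the origin on the work surface. World frame = base frame: x ahead of the robot, y to its left, z up, the work surface at z = 0. Lengths are in m, angles in rad, forces in N, time in s.
With the tool pointing down it reaches from about 0.275 to 1 m from the base axis. Payload 8.4 kg.
Tool frame: the origin (TCP) lies on the centre line of the jaws, within the pads' length; the fingertips stand 17 mm ahead of it and the grasp point (between the pads) lies 2 mm behind it (bot.tcp_to_tips is the z of the fingertips in the tool frame, in m); z points along the fingers, y is the line along which they close (so a half turn about z gives the same grasp; the last joint's range is limited). The gripper opens to 85 mm and grips with 20 to 120 N. Pads are 22 mm wide; open, the fingers measure 114 mm over their backs; the gripper's body (76 mm by 85 mm) begins 54 mm behind the grasp point. The pads swing forward as they close: fully open they stand 13 mm farther back than shut.
Start: joints at [1.336, 0.353, 1.633, -0, 1.155, -0.002], TCP at [0.144, 0.608, 0.248] pointing down, gripper open.
Joint ranges: [-2.63, 2.63], [-0.92, 2.1], [0.06, 2.66], [-1.3, 4.44], [0, 2.69], [-3.02, 3.02]. Speed limits (rad/s): [2.22, 2.22, 2.79, 3.14, 3.14, 3.14].

### API

Orientations are given as a unit quaternion [x, y, z, w].
In Python, from workcell import bot, hand, kinematics, get_obs, vision, hand_in gives the robot as it stands. The module is installed in compiled form; this text tells all that it offers. Calls block until the motion is done:
- bot.reach(position, orientation): joint-space move of the TCP to a pose.
- bot.servo_line(position, ori=None, velocity=0.15): straight line of the TCP; ori=None keeps the orientation; velocity is the mean speed in m/s.
- bot.goto_joints(angles): joint-space move.
- hand.move_gripper(opening, strength=None): finger opening in m; strength is the grip in N (None keeps the last); returns when the fingers have stopped.
- bot.dwell(seconds).
- kinematics.solve_ik(position, orientation): joint angles nearest the present ones, or None.
- get_obs(): the state.
- vision.read_camera(name): name is "scene" or "top" or "wrist"; returns a dict with "frame" (480x640x3 uint8, red, green, blue), "intrinsics" (3x3 intrinsics, pixels), "dist" ([k1, k2, p1, p2, k3] as OpenCV has them; the pictures are not rectified), "view" (4x4, takes a point from world to camera coordinates). Camera axes: x right, y down, z forward; pixel columns grow to the right and rows downward; lengths in m; the calibration is good to about 2 mm. A picture is of the moment at which its call begins. There is no depth.
A pose or a line that the arm cannot do raises bot.IKError and nothing moves.
- hand_in(): hands the job in; it is judged then, once.
The state is a dict: "time_s": time; "joint_pos": joint angles; "joint_vel": joint speeds; "joint_efforts": joint torques, N m; "position": TCP position; "orientation": TCP orientation; "wrist_force": force on the tool from outside, world axes, zero at the start; "ft_torque": the same for the moment, N m; "gripper_width": finger opening in m; "grip_force": force on a finger pad.
Only numpy, scipy, OpenCV 4.12 (cv2) and the standard library are available. Lean on these libraries where they do the work, as an engineer would, in place of code of your own. Each camera call takes 0.05 s, during which the arm holds its last target. There are 200 camera calls.

## Working session

There is one attempt and no reset: what is moved stays moved. The work goes in short steps, each a Python script; the robot and the scene stay as the last script left them, time stands still between calls to the robot, and variables do not carry over. Pictures are saved under pics/ and viewed, at most 12 in all, crops included, and the job is handed in when it is done.

```bash
mkdir -p pics; cat > h.py <<'E'
import numpy as np, cv2
from workcell import bot, hand, kinematics, get_obs, vision, hand_in
def snap(name,fn):
    d=vision.read_camera(name); cv2.imwrite('pics/'+fn,cv2.cvtColor(d['frame'],cv2.COLOR_RGB2BGR))
    np.savez('pics/'+fn[:-4]+'.npz',**{k:np.array(d[k]) for k in d}); return d
def ray(d,uv):
    K=np.array(d['intrinsics'],float);V=np.array(d['view'])
    p=cv2.undistortPoints(np.array(uv,float).reshape(-1,1,2),K,np.array(d['dist'],float)).reshape(-1,2)
    r=np.c_[p,np.ones(len(p))]@V[:3,:3]; return -V[:3,:3].T@V[:3,3], r
def onz(d,uv,z):
    c,r=ray(d,uv); return c+r*((z-c[2])/r[:,2])[:,None]
def proj(d,P):
    V=np.array(d['view']);return cv2.projectPoints(np.array(P,float).reshape(-1,1,3),cv2.Rodrigues(V[:3,:3])[0],V[:3,3],np.array(d['intrinsics'],float),np.array(d['dist'],float))[0].reshape(-1,2)
E
python3 - <<'E'
from h import *
for n in ('top','scene'):
    d=snap(n,n+'0.png'); V=np.array(d['view']); print(n,-V[:3,:3].T@V[:3,3],V[2,:3])
o=get_obs();print({k:np.round(o[k],3) for k in o}, bot.tcp_to_tips)
E
```

```text
top [ 0.25048404 -0.04727496  1.27797062] [ 0.21967978 -0.02122087 -0.97534121]
scene [ 1.37453517 -0.33502736  0.84551211] [-0.72824512  0.23298808 -0.64449639]
{'time_s': np.float64(0.1), 'joint_pos': array([ 1.336,  0.354,  1.634, -0.   ,  1.155, -0.002]), 'joint_vel': array([ 0.001, -0.001, -0.001, -0.001,  0.001, -0.   ]), 'joint_efforts': array([-2.0000e-03, -6.0635e+01, -3.4282e+01, -0.0000e+00,  4.0000e-03,
        0.0000e+00]), 'position': array([0.144, 0.608, 0.248]), 'orientation': array([ 0.116,  0.993, -0.001, -0.   ]), 'wrist_force': array([ 0.523, -1.172, -0.823]), 'ft_torque': array([0.054, 0.008, 0.026]), 'grip_force': np.float64(0.0), 'gripper_width': np.float64(0.086)} 0.017
```

View pics/top0.png

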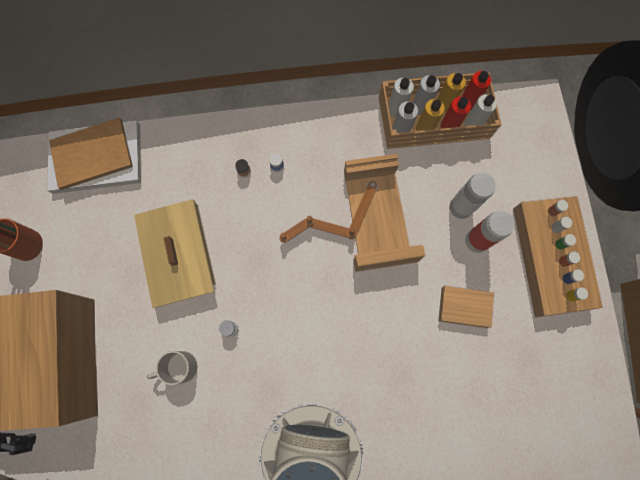

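View pics/scene0.png

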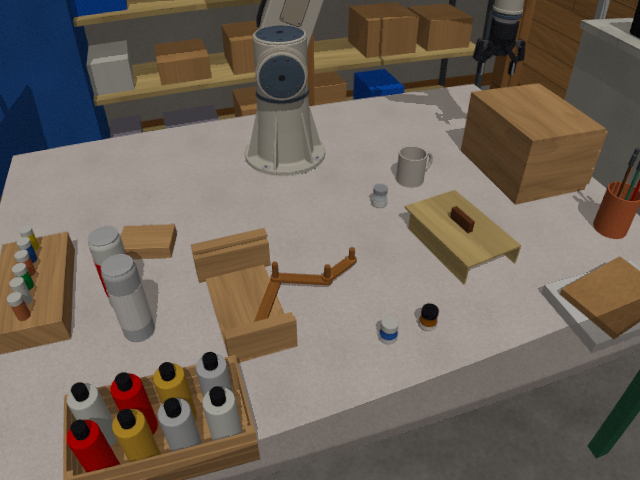

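```bash
python3 - <<'E'
import cv2
a=cv2.imread('pics/top0.png');b=cv2.imread('pics/scene0.png')
cv2.imwrite('pics/c1.png',cv2.resize(a[145:275,272:432],None,fx=4.6,fy=4.6,interpolation=cv2.INTER_CUBIC))
cv2.imwrite('pics/c2.png',cv2.resize(b[225:365,185:365],None,fx=4.2,fy=4.2,interpolation=cv2.INTER_CUBIC))
E
```

```text
(no output)
```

View pics/c1.png

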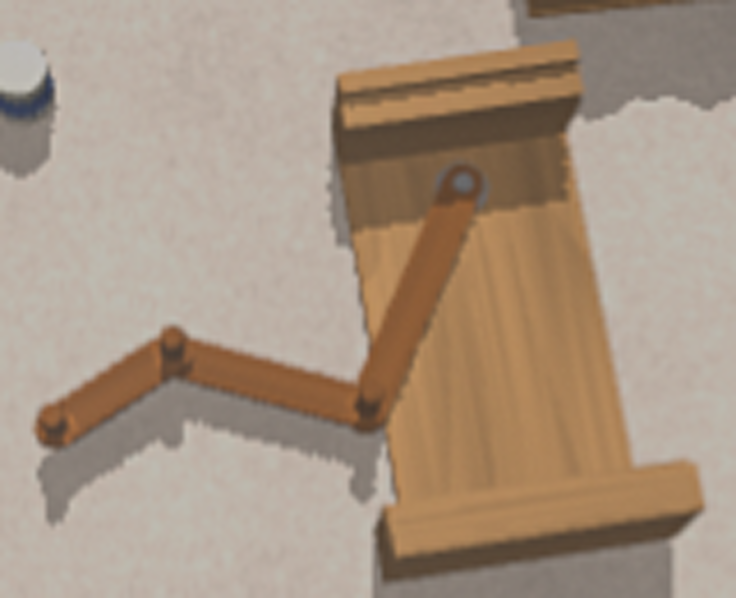

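View pics/c2.png

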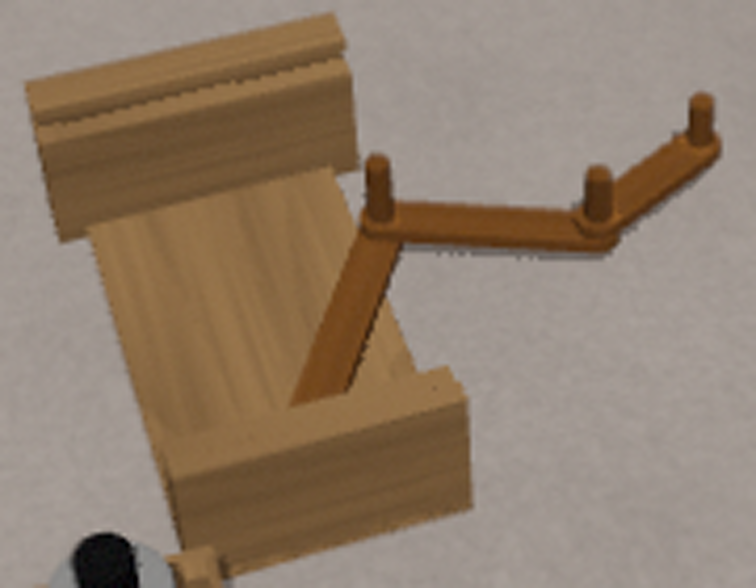

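```bash
cat > m.py <<'E'
from h import *
T=dict(np.load('pics/top0.npz'));S=dict(np.load('pics/scene0.npz'))
f=lambda p,s,o:(np.array(p,float)+.5)/s-.5+o
t=lambda p:f(p,4.6,(272,145)); s=lambda p:f(p,4.2,(185,225))
def tri(a,b):
    c1,r1=ray(T,a);c2,r2=ray(S,b)
    A=np.c_[r1[0],-r2[0]];k=np.linalg.lstsq(A,c2-c1,rcond=None)[0]
    p,q=c1+k[0]*r1[0],c2+k[1]*r2[0];return (p+q)/2,np.linalg.norm(p-q)
E
python3 - <<'E'
from m import *
K=[(369,395),(172,338),(53,415)];Q=[(377,160),(598,173),(701,100)]
kt=onz(T,t(K),.066);ks=onz(S,s(Q),.066)
print('knobs',kt,ks,'len',[np.linalg.norm(k[i]-k[i+1]) for k in(kt,ks) for i in(0,1)])
for a,b in zip(K,Q):print('tri',tri(t([a]),s([b])))
pts=[((-114,85,90),(388,510)),((-114,-85,90),(693,462)),((-140,85,90),(394,558)),((-140,-85,90),(703,508)),
((140,69,80),(339,76)),((140,-69,80),(578,42)),((128,69,80),(340,93)),((128,-69,80),(580,66)),((110,69,72),(345,128)),((110,-69,72),(580,95)),((85,0,22),(463,182))]
P=np.array([p for p,_ in pts],float)/1e3; W=np.array([onz(T,t([u]),p[2])[0] for p,(_,u) in zip(P,pts)])
H=cv2.estimateAffinePartial2D(P[:,:2].astype(np.float64),W[:,:2],method=cv2.LMEDS)[0]
print('scale',np.hypot(H[0,0],H[1,0]),'yaw',np.arctan2(H[1,0],H[0,0]),H[:,2]);print(np.round(1e3*(P[:,:2]@H[:,:2].T+H[:,2]-W[:,:2]),1))
# scene check: far stop outer top edge (c2: 180,478 / 465,400)? lip inner edge
q=[((-114,-85,90),(42,125)),((-114,85,90),(346,47)),((140,-69,80),(176,478)),((140,69,80),(466,400))]
for p,u in q:
    w=onz(S,s([u]),p[2]/1e3)[0];print(p,w,(w[:2]-H[:,2])@np.linalg.inv(H[:,:2]).T*1e3)
# cover
for n,D in(('T',T),('S',S)):
    hsv=cv2.cvtColor(D['frame'],cv2.COLOR_RGB2HSV)
    x0,x1,y0,y1=(125,225,190,315) if n=='T' else (395,530,180,285)
    m=cv2.inRange(hsv,(18,60,60),(32,255,255));mm=np.zeros_like(m);mm[y0:y1,x0:x1]=m[y0:y1,x0:x1]
    c=max(cv2.findContours(mm,0,1)[0],key=cv2.contourArea);print(n,cv2.contourArea(c),cv2.minAreaRect(c),cv2.approxPolyDP(c,5,True).reshape(-1,2).tolist())
a=cv2.imread('pics/top0.png')[190:315,125:225];b=cv2.imread('pics/scene0.png')[180:285,395:530]
a=cv2.resize(a,None,fx=4,fy=4,interpolation=2);b=cv2.resize(b,None,fx=2.9,fy=2.9,interpolation=2)
o=np.zeros((500,400+b.shape[1],3),'u1');o[:500,:400]=a;o[:b.shape[0],400:]=b;cv2.imwrite('pics/c3.png',o)
E
```

```text
knobs [[ 0.54067883 -0.16622793  0.066     ]
 [ 0.58543879 -0.06168555  0.066     ]
 [ 0.54916477  0.00832418  0.066     ]] [[ 0.54190453 -0.16718228  0.066     ]
 [ 0.58666559 -0.06131323  0.066     ]
 [ 0.54965096  0.00930594  0.066     ]] len [np.float64(0.11372142563492466), np.float64(0.07884901704928673), np.float64(0.1149426357530331), np.float64(0.07973173448964166)]
tri (array([ 0.54086087, -0.16664501,  0.06494023]), np.float64(0.0006418135682752937))
tri (array([ 0.58576505, -0.0613642 ,  0.06517959]), np.float64(0.0006899773102148619))
tri (array([0.54937755, 0.00884521, 0.06582637]), np.float64(0.0010735022392588808))Traceback (most recent call last):
  File "<stdin>", line 9, in <module>
cv2.error: OpenCV(4.12.0) /io/opencv/modules/calib3d/src/ptsetreg.cpp:1108: error: (-215:Assertion failed) count >= 0 && to.checkVector(2) == count in function 'estimateAffinePartial2D'
```

Knobs agree to about 1 mm (link lengths 115 and 80 mm confirmed). Next, the array-contiguity fix for the case fit.

```bash
python3 - <<'E'
from m import *
pts=[((-114,85,90),(388,510)),((-114,-85,90),(693,462)),((-140,85,90),(394,558)),((-140,-85,90),(703,508)),
((140,69,80),(339,76)),((140,-69,80),(578,42)),((128,69,80),(340,93)),((128,-69,80),(580,66)),((110,69,72),(345,128)),((110,-69,72),(580,95)),((85,0,22),(463,182))]
P=np.array([p for p,_ in pts],float)/1e3; W=np.array([onz(T,t([u]),p[2])[0] for p,(_,u) in zip(P,pts)])
H=cv2.estimateAffinePartial2D(P[:,:2].copy(),W[:,:2].copy(),method=cv2.LMEDS)[0]
print('scale',np.hypot(H[0,0],H[1,0]),'yaw',np.arctan2(H[1,0],H[0,0]),H[:,2]);print(np.round(1e3*(P[:,:2]@H[:,:2].T+H[:,2]-W[:,:2]),1).tolist())
q=[((-114,-85,90),(42,125)),((-114,85,90),(346,47)),((140,-69,80),(176,478)),((140,69,80),(466,400))]
for p,u in q:
    w=onz(S,s([u]),p[2]/1e3)[0];print(p,w,(w[:2]-H[:,2])@np.linalg.inv(H[:,:2]).T*1e3)
for n,D in(('T',T),('S',S)):
    hsv=cv2.cvtColor(D['frame'],cv2.COLOR_RGB2HSV)
    x0,x1,y0,y1=(125,225,190,315) if n=='T' else (395,530,180,285)
    m=cv2.inRange(hsv,(18,60,60),(32,255,255));mm=np.zeros_like(m);mm[y0:y1,x0:x1]=m[y0:y1,x0:x1]
    c=max(cv2.findContours(mm,0,1)[0],key=cv2.contourArea);print(n,cv2.contourArea(c),cv2.approxPolyDP(c,5,True).reshape(-1,2).tolist())
a=cv2.imread('pics/top0.png')[190:315,125:225];b=cv2.imread('pics/scene0.png')[180:285,395:530]
a=cv2.resize(a,None,fx=4,fy=4,interpolation=2);b=cv2.resize(b,None,fx=2.9,fy=2.9,interpolation=2)
o=np.zeros((500,400+b.shape[1],3),'u1');o[:500,:400]=a;o[:b.shape[0],400:]=b;cv2.imwrite('pics/c3.png',o)
E
```

```text
scale 0.9925492365203201 yaw 0.03686554232411597 [ 0.58769733 -0.24505544]
[[0.6, 0.9], [-0.5, -0.4], [1.0, -0.2], [-0.7, -0.0], [0.4, 0.6], [-0.1, 1.6], [-1.2, -0.6], [2.6, 0.0], [-0.9, -0.3], [-0.8, -1.6], [-0.5, 0.0]]
(-114, -85, 90) [ 0.48859948 -0.33057962  0.09      ] [-102.94975608  -82.42775203]
(-114, 85, 90) [ 0.47623173 -0.16612663  0.09      ] [-109.29510107   83.60642032]
(140, -69, 80) [ 0.73026968 -0.30634079  0.08      ] [141.26923058 -66.99771422]
(140, 69, 80) [ 0.72550048 -0.17165444  0.08      ] [141.46892051  68.78458875]
T 6055.5 [[192, 199], [134, 215], [152, 307], [213, 291]]
S 5521.0 [[405, 206], [408, 228], [463, 283], [470, 266], [503, 253], [516, 260], [520, 244], [455, 190]]
```

View pics/c3.png

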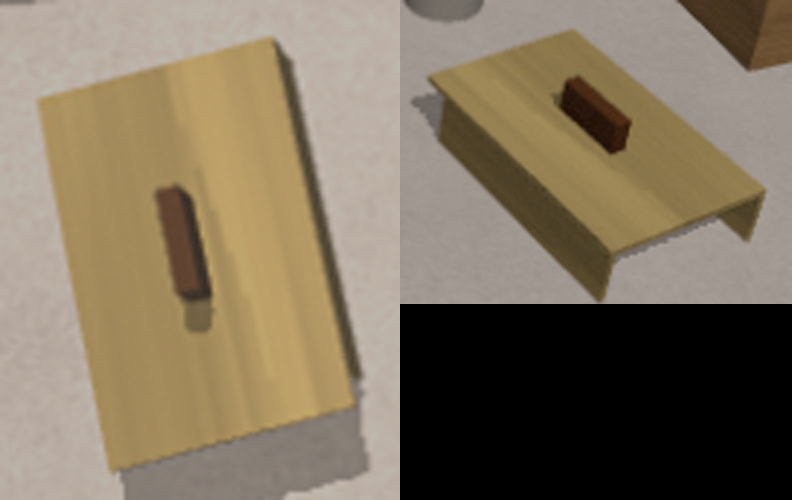

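```bash
cat > geo.py <<'E'
from m import *
pts=[((-114,85,90),(388,510)),((-114,-85,90),(693,462)),((-140,85,90),(394,558)),((-140,-85,90),(703,508)),
((140,69,80),(339,76)),((140,-69,80),(578,42)),((128,69,80),(340,93)),((128,-69,80),(580,66)),((110,69,72),(345,128)),((110,-69,72),(580,95)),((85,0,22),(463,182))]
def rigid(P,W):
    a,b=P-P.mean(0),W-W.mean(0);th=np.arctan2((a[:,0]*b[:,1]-a[:,1]*b[:,0]).sum(),(a*b).sum())
    R=np.array([[np.cos(th),-np.sin(th)],[np.sin(th),np.cos(th)]]);return th,R,W.mean(0)-R@P.mean(0)
P=np.array([p for p,_ in pts],float)/1e3; W=np.array([onz(T,t([u]),p[2])[0] for p,(_,u) in zip(P,pts)])
Cth,CR,Ct=rigid(P[:,:2],W[:,:2]); Cres=P[:,:2]@CR.T+Ct-W[:,:2]
cc=np.array([(272,38),(38,100),(112,470),(355,405)],float); cp=(cc+.5)/4-.5+[125,190]
Pc=np.array([(126,-80),(126,80),(-126,80),(-126,-80)])/1e3; Wc=onz(T,cp,.056)[:,:2]
Vth,VR,Vt=rigid(Pc,Wc); Vres=Pc@VR.T+Vt-Wc
ch=(np.array([(400+429-400,78)],float))
kn=np.array([[.5409,-.1666],[.5858,-.0614],[.5494,.0088]])
piv=CR@[.085,0]+Ct
E
python3 - <<'E'
from geo import *
np.set_printoptions(precision=4,suppress=True)
print('case',Cth,Ct,(Cres*1e3).round(1).tolist());print('cover',Vth,Vt,(Vres*1e3).round(1).tolist())
# scene: plate-top corners in c3 (x-400)/2.9
sc=(np.array([(765-400,188),(610-400,251),(428-400,76),(573-400,30)])+.5)/2.9-.5+[395,180]
w=onz(S,sc,.056)[:,:2];print('cover scene',w-(Pc[[1,0,3,2]]@VR.T+Vt), rigid(Pc[[1,0,3,2]],w)[0::2])
# handle top in top view
ht=(np.array([(155,189),(181,186),(211,292),(183,298)],float)+.5)/4-.5+[125,190]
print('handle',onz(T,ht[:2],.088),onz(T,ht.mean(0)[None],.085))
print('pivot',piv,'L1',np.linalg.norm(kn[0]-piv))
an=lambda v:np.arctan2(v[1],v[0]);wr=lambda a:(a+np.pi)%(2*np.pi)-np.pi
d1,d2,d3=kn[0]-piv,kn[1]-kn[0],kn[2]-kn[1]
print('q1',wr(np.pi+Cth-an(d1)),'q2',wr(an(d2)-an(-d1)),'q3',wr(an(-d2)-an(d3)), 'dirs',an(d1),an(d2),an(d3))
for n,u,z in(('canA top',(482,187),.19),('canB top',(498,225),.19),('jarc',(228,327),.055),('jar a',(242,166),.05),('jar b',(276,161),.05),('mug',(177,365),.09),('pbox corner',(443,288),.035)):
    w=onz(T,[u],z)[0];print(n,w,'in case',CR.T@(w[:2]-Ct))
from scipy.spatial.transform import Rotation as R
print(R.from_quat(get_obs()['orientation']).as_matrix())
E
```

```text
case 0.03686557996459385 [ 0.5875 -0.2451] [[-0.5, 1.5], [-1.6, -1.1], [-0.2, 0.4], [-1.9, -0.7], [1.2, 1.1], [0.8, 1.1], [-0.5, -0.1], [3.4, -0.4], [-0.3, 0.2], [-0.2, -2.1], [-0.1, 0.0]]
cover 0.15563192320873764 [0.539  0.2946] [[1.5, -0.5], [0.7, 0.5], [-1.4, 0.9], [-0.9, -1.0]]
cover scene [[-0.0019  0.0017]
 [-0.0015  0.0006]
 [ 0.0012  0.0018]
 [ 0.0025  0.0004]] (np.float64(0.15647494819110103), array([0.5391, 0.2957]))
handle [[0.5728 0.3077 0.088 ]
 [0.5729 0.291  0.088 ]] [[0.538  0.2926 0.085 ]]
pivot [ 0.6724 -0.2419] L1 0.15156094913771215
q1 0.5570424509460445 q2 1.6875737763574108 q3 2.2598408007921993 dirs 2.6214157826083424 1.16739690537596 2.049148758173554
canA top [ 0.581  -0.4729  0.19  ] in case [-0.0149 -0.2274]
canB top [ 0.4858 -0.4928  0.19  ] in case [-0.1107 -0.2438]
jarc [0.3345 0.1674 0.055 ] in case [-0.2376  0.4215]
jar a [0.7535 0.1    0.05  ] in case [0.1786 0.3387]
jar b [0.757  0.0084 0.05  ] in case [0.1787 0.2471]
mug [0.2554 0.2902 0.09  ] in case [-0.3121  0.5471]
pbox corner [ 0.3717 -0.3817  0.035 ] in case [-0.2206 -0.1286]
[[-0.973   0.2307 -0.0003]
 [ 0.2307  0.973  -0.0013]
 [ 0.     -0.0013 -1.    ]]
```

```bash
cat > mv.py <<'E'
from geo import *
from scipy.spatial.transform import Rotation as R
def ori(phi,pitch=0):   # tool x along phi, z down; pitch>0 raises the +x end
    M=np.array([[np.cos(phi),np.sin(phi),0],[np.sin(phi),-np.cos(phi),0],[0,0,-1]]).T.copy()
    return R.from_matrix(M@R.from_euler('y',pitch).as_matrix())
def q(phi,pitch=0): return ori(phi,pitch).as_quat()
def stat(s=''):
    o=get_obs();print(s,'t',round(o['time_s'],2),'p',np.round(o['position'],4),'F',np.round(o['wrist_force'],1),'w',round(float(o['gripper_width']),4),'g',round(float(o['grip_force']),1),'j6',round(o['joint_pos'][5],2))
Z=.059
def fold(c,k,phi,da,n,v,opn=.04,up=.15):
    """grip knob k, tool x at phi, and swing it by da about c"""
    hand.move_gripper(opn)
    bot.reach([*k,up],q(phi));bot.servo_line([*k,Z],velocity=.15)
    hand.move_gripper(0,30);stat('grip')
    for i in range(1,n+1):
        a=da*i/n;r=R.from_euler('z',a).as_matrix()[:2,:2]
        bot.servo_line([*(c+r@(k-c)),Z],q(phi+a),velocity=v)
    stat('end');hand.move_gripper(opn);p=get_obs()['position'];bot.servo_line([p[0],p[1],.1],velocity=.2);stat('off')
E
python3 - <<'E'
from mv import *
fold(kn[1],kn[2],2.049-np.pi,2.24,7,.08,up=.12)
snap('top','top1.png');snap('scene','scene1.png')
E
python3 - <<'E'
import cv2
a=cv2.imread('pics/top1.png')[145:275,272:432];b=cv2.imread('pics/scene1.png')[225:365,185:365]
o=cv2.resize(a,None,fx=2.4,fy=2.4,interpolation=2);p=cv2.resize(b,None,fx=2.2,fy=2.2,interpolation=2);h=max(len(o),len(p))
import numpy as np;z=np.zeros((h,o.shape[1]+p.shape[1],3),'u1');z[:len(o),:o.shape[1]]=o;z[:len(p),o.shape[1]:]=p;cv2.imwrite('pics/c4.png',z)
E
```

```text
grip t 4.12 p [0.5501 0.0089 0.0598] F [0.5 1.8 2.5] w 0.0126 g 29.8 j6 2.68
end t 7.38 p [ 0.5548 -0.1338  0.0597] F [ 1.3 -0.2  8.2] w 0.0127 g 30.3 j6 0.19
off t 8.12 p [ 0.5536 -0.1335  0.1008] F [-0.6  0.6  0.9] w 0.0402 g 0.0 j6 0.18
```

View pics/c4.png

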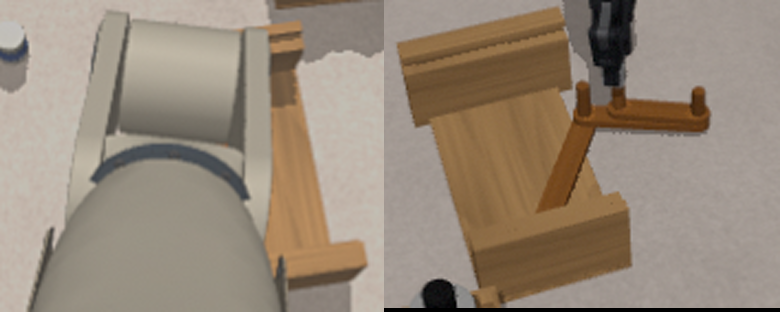

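The scene crop shows the end link lying on the middle link: knob 1 top at (583,86), end knob at about (617,92), knob 2 top at (698,91). I'll fix knobs 1 and 2 from these pixels, check them against 115 mm, then fold the pair.

```bash
python3 - <<'E'
from mv import *
D=dict(np.load('pics/scene1.npz'))
u=(np.array([(583,86),(698,91)],float)-[384,0]+.5)/2.2-.5+[185,225]
w=onz(D,u,.066)[:,:2];print(w,np.linalg.norm(w[1]-w[0]),np.linalg.norm(w[0]-piv),w-kn[:2])
assert np.abs(w-kn[:2]).max()<.006
w-= [.0009,0]  # scene bias seen at start
d=w[1]-w[0];phi=np.arctan2(d[1],d[0]);e=w[0]-piv;tgt=np.arctan2(-e[1],-e[0]);print(phi,tgt)
fold(w[0],w[1],phi,tgt-phi+.02,6,.1,up=.12)
snap('scene','scene2.png')
b=cv2.imread('pics/scene2.png')[225:365,185:365];cv2.imwrite('pics/c5.png',cv2.resize(b,None,fx=3,fy=3,interpolation=2))
E
```

```text
[[ 0.54587359 -0.16639974]
 [ 0.5878131  -0.06066393]] 0.11374965017146342 0.14736850372029442 [[0.00497359 0.00020026]
 [0.0020131  0.00073607]]
1.1931860491004014 -0.5350177980355411
grip t 9.77 p [ 0.5876 -0.0608  0.0599] F [ 0.5 -1.5  3.4] w 0.0128 g 29.8 j6 0.27
end t 12.62 p [ 0.6446 -0.2233  0.0601] F [ 0.8 -2.6  5.1] w 0.0123 g 30.1 j6 1.75
off t 13.35 p [ 0.6443 -0.2221  0.1012] F [-0.7 -0.8  0.1] w 0.0402 g 0.0 j6 1.75
```

View pics/c5.png

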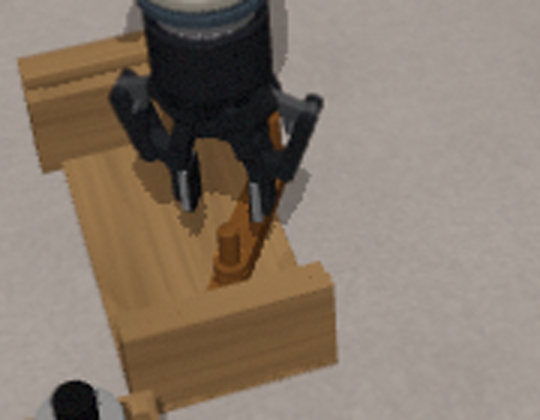

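```bash
python3 - <<'E'
from mv import *
k=np.array([.5425,-.1665]);d=k-piv;a=np.arctan2(d[1],d[0]);print(a)
fold(piv,k,a-np.pi,np.pi+Cth-.01-a,4,.1,up=.12)
p=get_obs()['position'];bot.servo_line([p[0],p[1],.2],velocity=.3)
bot.reach([*Vt,.2],q(Vth));stat()
snap('top','top3.png');snap('scene','scene3.png')
a=cv2.imread('pics/top3.png')[145:275,322:432];b=cv2.imread('pics/scene3.png')[225:365,185:365]
o=cv2.resize(a,None,fx=3.2,fy=3.2,interpolation=2);p=cv2.resize(b,None,fx=2.4,fy=2.4,interpolation=2);h=max(len(o),len(p))
z=np.zeros((h,o.shape[1]+p.shape[1],3),'u1');z[:len(o),:o.shape[1]]=o;z[:len(p),o.shape[1]:]=p;cv2.imwrite('pics/c6.png',z)
E
```

```text
2.615544371432197
grip t 15.07 p [ 0.5433 -0.1668  0.06  ] F [ 0.4 -0.3  3.5] w 0.0128 g 29.5 j6 1.8
end t 16.5 p [ 0.5229 -0.2468  0.0599] F [-1.5 -3.1  5.6] w 0.0125 g 30.0 j6 1.1
off t 17.23 p [ 0.5227 -0.2459  0.1008] F [-0.5 -0.   0.8] w 0.0398 g 0.0 j6 1.1
 t 19.67 p [0.5394 0.2936 0.1999] F [0.4 0.1 0.5] w 0.04 g 0.0 j6 1.91
```

View pics/c6.png

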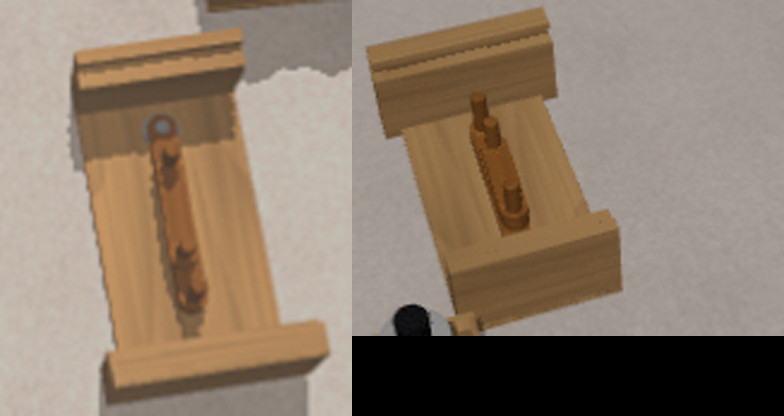

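```bash
cat > ins.py <<'E'
from mv import *
def tcp(tx,tz,pitch,off,ty=0.,dyaw=0.):
    """TCP pose putting the tongue at case (tx,ty,tz)"""
    o=ori(Cth+dyaw,pitch);w=np.r_[CR@[tx,ty]+Ct,tz];return w-o.apply(off),o.as_quat()
def tongue(off):
    o=get_obs();w=o['position']+R.from_quat(o['orientation']).apply(off);return np.r_[CR.T@(w[:2]-Ct),w[2]]
E
python3 - <<'E'
from ins import *
D=dict(np.load('pics/top3.npz'));u=(np.array([(190,283),(184,243),(170,147)],float)+.5)/3.2-.5+[322,145]
w=onz(D,u,.066)[:,:2];print('knobs in case',((w-Ct)@CR).round(4).tolist())
c=np.array([.539,.2948])
hand.move_gripper(.05);bot.servo_line([*c,.13],q(Vth),velocity=.2);bot.servo_line([*c,.0775],velocity=.1)
hand.move_gripper(0,80);stat('grip')
p=get_obs()['position'];dx=VR[:,0]@(c-p[:2]);off=np.array([-.126+dx,0,p[2]-.05]);np.save('off.npy',off);print('off',off)
bot.servo_line([*p[:2],.24],velocity=.2);stat('lift')
bot.servo_line(*[*tcp(-.095,.17,0,off)],velocity=.25);stat('over')
bot.servo_line(*[*tcp(-.095,.115,.14,off)],velocity=.1);stat('pre');print(tongue(off))
for n in('top','scene'):snap(n,n+'4.png')
a=cv2.imread('pics/top4.png')[130:290,320:440];b=cv2.imread('pics/scene4.png')[170:365,180:345]
o=cv2.resize(a,None,fx=3.2,fy=3.2,interpolation=2);p=cv2.resize(b,None,fx=2.4,fy=2.4,interpolation=2);h=max(len(o),len(p))
z=np.zeros((h,o.shape[1]+p.shape[1],3),'u1');z[:len(o),:o.shape[1]]=o;z[:len(p),o.shape[1]:]=p;cv2.imwrite('pics/c7.png',z)
E
```

```text
knobs in case [[-0.0617, 0.0082], [-0.0286, 0.0071], [0.0523, 0.0039]]
grip t 21.61 p [0.5395 0.2951 0.0784] F [-1.2 -0.7  6.2] w 0.0149 g 79.1 j6 1.91
off [-0.12651212  0.          0.02839594]
lift t 22.57 p [0.5387 0.2947 0.2386] F [ 0.6  0.1 -4.1] w 0.0146 g 78.0 j6 1.91
over t 24.91 p [ 0.619  -0.243   0.1985] F [-0.1  0.8 -2.5] w 0.0147 g 78.0 j6 1.16
pre t 25.44 p [ 0.614  -0.2439  0.1613] F [ 0.6  0.2 -2.5] w 0.0147 g 78.0 j6 1.08
[-9.47897124e-02  1.11398386e-04  1.15605112e-01]
```

View pics/c7.png

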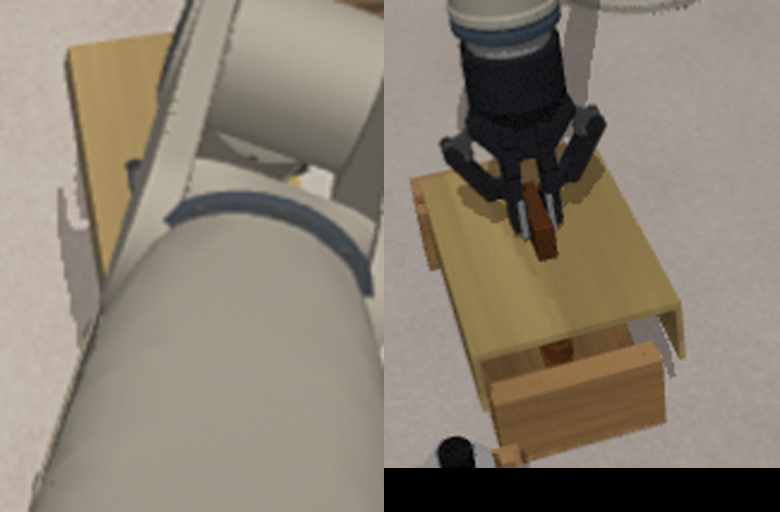

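```bash
python3 - <<'E'
from ins import *
off=np.load('off.npy');D=dict(np.load('pics/scene4.npz'))
o=get_obs();Rm=R.from_quat(o['orientation']).as_matrix();h=off[2]+.05
P=[o['position']+Rm@[x/1e3+off[0]+.126,-y/1e3,h-.056] for x,y in((126,-80),(126,80),(-126,-80))]
# case points too
P+=[np.r_[CR@[.128,-.069]+Ct,.08],np.r_[CR@[.128,.069]+Ct,.08],np.r_[CR@[.14,-.069]+Ct,.08],np.r_[CR@[.14,.069]+Ct,.08]]
u=proj(D,P);print(((u-[180,170]+.5)*2.4-.5+[384,0]).round(0).tolist())
E
```

```text
[[470.0, 356.0], [680.0, 302.0], [417.0, 181.0], [490.0, 394.0], [658.0, 349.0], [493.0, 405.0], [663.0, 360.0]]
```

```bash
python3 - <<'E'
from ins import *
off=np.load('off.npy');D=dict(np.load('pics/scene4.npz'))
hsv=cv2.cvtColor(D['frame'],cv2.COLOR_RGB2HSV);m=cv2.inRange(hsv,(21,60,60),(34,255,255));mm=np.zeros_like(m);mm[230:345,185:315]=m[230:345,185:315]
c=max(cv2.findContours(mm,0,1)[0],key=cv2.contourArea);print(cv2.contourArea(c),cv2.approxPolyDP(c,3,True).reshape(-1,2).tolist())
z=cv2.imread('pics/scene4.png')[232:352,185:315];z=cv2.resize(z,None,fx=4.9,fy=4.9,interpolation=2)
o=get_obs();Rm=R.from_quat(o['orientation']).as_matrix();h=off[2]+.05
P=[o['position']+Rm@[x/1e3+off[0]+.126,-y/1e3,h-zz/1e3] for x,y,zz in((126,-80,56),(126,80,56),(-126,-80,56),(126,-80,0),(126,80,0))]
u=proj(D,P);print(u.round(1).tolist())
for a in (u-[185,232]+.5)*4.9-.5: cv2.circle(z,tuple(int(v) for v in a),4,(255,0,0),1)
cv2.imwrite('pics/c8.png',z)
E
```

```text
1696.0 [[196, 246], [196, 250], [203, 250], [200, 258], [204, 260], [199, 263], [206, 272], [204, 278], [210, 278], [205, 281], [206, 287], [210, 284], [207, 292], [214, 291], [209, 298], [212, 297], [218, 312], [213, 312], [216, 317], [219, 314], [217, 320], [223, 316], [223, 309], [227, 312], [225, 317], [230, 308], [236, 315], [253, 310], [248, 310], [250, 303], [243, 293], [246, 287], [238, 281], [242, 275], [234, 275], [232, 270], [237, 270], [231, 267], [231, 261], [216, 262], [220, 263], [219, 270], [228, 271], [216, 274], [214, 265], [209, 264], [217, 258], [208, 253], [212, 252], [212, 245], [207, 243], [204, 249]]
[[215.4, 318.1], [302.9, 295.3], [193.6, 245.1], [220.4, 341.8], [304.8, 318.9]]
```

View pics/c8.png

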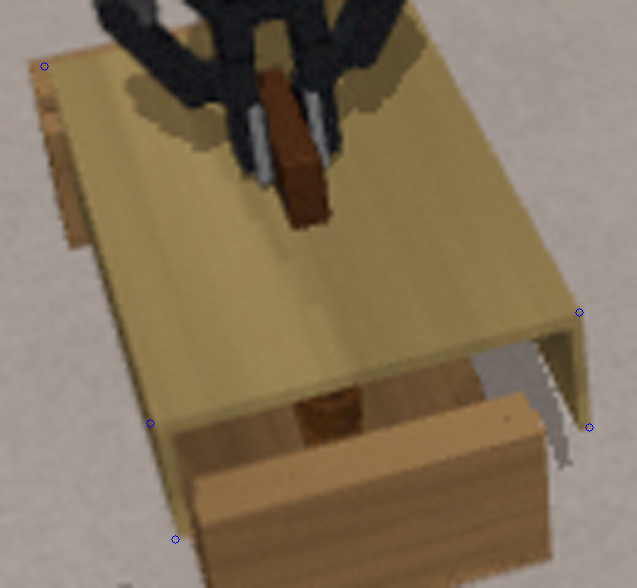

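The overlay agrees with the predicted cover corners to 1–1.5 px (about 2 mm): left tail corner at (157,430), right at (580,313), skirts straddling the stop wall. I'll lower it and insert with a force check.

```bash
python3 - <<'E'
from ins import *
off=np.load('off.npy')
bot.servo_line(*tcp(-.098,.085,.10,off),velocity=.06)
bot.servo_line(*tcp(-.098,.0733,.10,off),velocity=.03);stat('low');print(tongue(off).round(4))
f0=np.array(get_obs()['wrist_force'])
for x in np.arange(-.101,-.1275,-.003):
    bot.servo_line(*tcp(x,.0733,.10,off),velocity=.04)
    f=np.array(get_obs()['wrist_force'])-f0;print(round(x,4),tongue(off).round(4),f.round(1))
    if np.linalg.norm(f)>12: print('contact');break
stat()
E
```

```text
low t 26.82 p [ 0.6124 -0.2441  0.114 ] F [-0.7 -0.6 -3. ] w 0.0145 g 78.0 j6 1.09
[-0.0981  0.      0.0732]
-0.101 [-0.1012 -0.      0.0734] [-0.4  1.7  0.7]
-0.104 [-0.1042  0.      0.0734] [ 1.4  0.5 -0.3]
-0.107 [-0.1072  0.      0.0733] [0.7 0.4 0.8]
-0.11 [-0.1102  0.      0.0733] [1.3 1.2 0.5]
-0.113 [-0.1132  0.      0.0733] [1.4 0.8 1.1]
-0.116 [-0.1162  0.      0.0733] [0.9 0.8 0.8]
-0.119 [-0.1192  0.      0.0733] [0.2 0.  0.1]
-0.122 [-0.1222  0.      0.0733] [0.5 1.  0.1]
-0.125 [-0.1252  0.      0.0733] [-0.2  1.4  0.7]
 t 29.07 p [ 0.5853 -0.2451  0.1142] F [-0.9  0.8 -2.2] w 0.0145 g 78.0 j6 1.07
```

```bash
python3 - <<'E'
from ins import *
off=np.load('off.npy');f0=np.array(get_obs()['wrist_force']);x=-.125
while x>-.132:
    x-=.001;bot.servo_line(*tcp(x,.0733,.10,off),velocity=.02)
    f=np.array(get_obs()['wrist_force'])-f0;print(round(x,4),f.round(1))
    if abs(f[0])>6: break
x+=.002;bot.servo_line(*tcp(x,.0733,.10,off),velocity=.03);bot.dwell(.2)
f0=np.array(get_obs()['wrist_force'])
for th in (.075,.05,.03,.015,.006):
    bot.servo_line(*tcp(x,.0733-.0008*(th<.05),th,off),velocity=.03)
    f=np.array(get_obs()['wrist_force'])-f0;print('th',th,f.round(1))
    if np.linalg.norm(f)>15: print('contact');break
stat();print(x)
E
```

```text
-0.126 [ 0.9 -1.  -1.1]
-0.127 [ 1.1 -0.6 -0.1]
-0.128 [3.4 0.5 0. ]
-0.129 [6.2 2.1 0.4]
th 0.075 [ 0.1  0.  -1.1]
th 0.05 [ 0.3  0.5 -0.8]
th 0.03 [ 0.2  0.6 -0.4]
th 0.015 [ 1.1  0.1 -0.9]
th 0.006 [-0.3  0.6  0. ]
 t 31.79 p [ 0.5869 -0.2451  0.1016] F [-0.4  0.8 -1.7] w 0.0142 g 78.1 j6 1.13
-0.127
```

```bash
python3 - <<'E'
from ins import *
off=np.load('off.npy')
bot.servo_line(*tcp(-.127,.0721,0.0,off),velocity=.02);stat('flat')
bot.servo_line(*tcp(-.127,.0716,0.0,off),velocity=.01);stat('press')
hand.move_gripper(.06);stat('open')
p=get_obs()['position'];bot.servo_line([p[0],p[1],.26],velocity=.15)
bot.reach([.4,.25,.3],q(.3));stat('away')
for n in('top','scene'):snap(n,n+'5.png')
a=cv2.imread('pics/top5.png')[130:290,320:440];b=cv2.imread('pics/scene5.png')[190:365,180:345]
o=cv2.resize(a,None,fx=3.2,fy=3.2,interpolation=2);p=cv2.resize(b,None,fx=2.5,fy=2.5,interpolation=2);h=max(len(o),len(p))
z=np.zeros((h,o.shape[1]+p.shape[1],3),'u1');z[:len(o),:o.shape[1]]=o;z[:len(p),o.shape[1]:]=p
# predicted plate-top corners of a seated cover (z=78 mm)
for D,s,of,xo in((dict(np.load('pics/top5.npz')),3.2,(320,130),0),(dict(np.load('pics/scene5.npz')),2.5,(180,190),o.shape[1])):
    u=proj(D,[np.r_[CR@[-.001+x,y]+Ct,.078] for x,y in((.126,.08),(.126,-.08),(-.113,.08),(-.113,-.08))])
    for v in (u-of+.5)*s-.5+[xo,0]:cv2.circle(z,tuple(int(k) for k in v),4,(255,0,0),1)
cv2.imwrite('pics/c9.png',z)
E
```

```text
flat t 32.04 p [ 0.5871 -0.2451  0.1005] F [ 0.5 -0.3 -3.1] w 0.0145 g 78.4 j6 1.14
press t 32.29 p [ 0.5871 -0.2451  0.1004] F [-1.6  0.8  3.2] w 0.0145 g 79.0 j6 1.14
open t 32.79 p [ 0.587  -0.2451  0.1   ] F [-0.4  0.2  0.7] w 0.0601 g 0.0 j6 1.14
away t 35.92 p [0.4005 0.2496 0.2999] F [ 0.3 -0.7  0.2] w 0.0601 g 0.0 j6 1.83
```

View pics/c9.png

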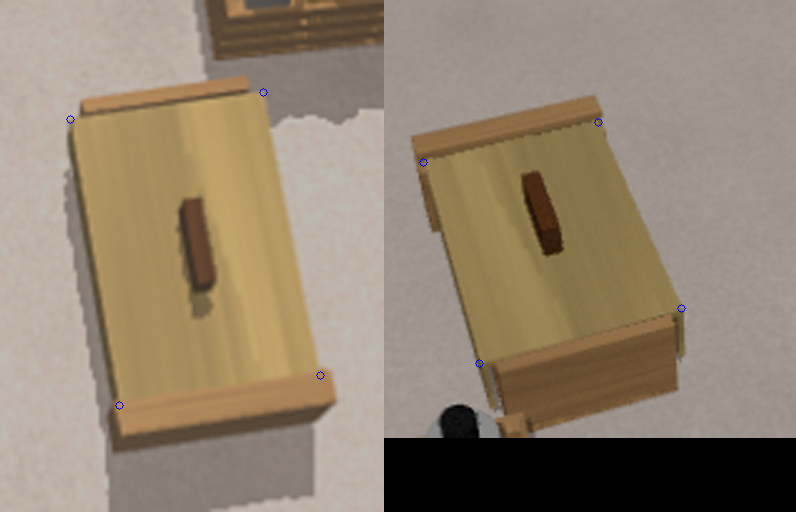

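The cover lies flat between lip and stop wall: its corners match the seated prediction in both views, at (70,120) and (263,93) from the top and (480,363) and (681,308) in the scene view. The handle contact force confirmed it is resting, and the gripper is clear, so I'm handing in.

```bash
python3 -c "
from workcell import hand_in; print(hand_in())"
```

```text
the job is handed in; nothing more can be done
None
```

The painter's case is packed and handed in at about 36 s of the 72 s allowed: the arm was folded tip-first into the case, the cover's tongue was hooked under the lip, the cover was swung down flat and released, and nothing around the case was touched as far as I saw; no verdict was returned.

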